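Clear the failed solar panel from the test station

TASK

The small solar panel in the nest of the test station has failed its test. Lift the probe arm by its ball and swing it well back out of the way, then put a fingertip on the panel and, pressing lightly because the cell is brittle, slide it out of the nest's open end and off the ledge, so that it drops down the chute and comes to rest in the reject tray. Leave the probe arm up, and leave the next panel, the clip and the other things on the bench where they are.

Things in the scene. Friction and masses are not known exactly. Their poses are not given: they have to be found in the camera images.
- station: Solar-panel test station, grey housing with aluminium deck, fixed to the bench. Origin: at its feet (screw feet: its height varies by 10 mm). Its x points away from the robot at yaw 0, y along the nest, z up; all station coordinates below are in this frame. Deck top at z 115 mm, from x -51 to 121 and y -40 to 165 mm. The deck ends at y -40 in a ledge over a steel chute.
- nest (a point): Middle of the nest's floor, on the deck: station x 0, y 10, z 115 mm. The nest is three fixed black strips 4 mm high, as high as a panel is thick, so that the panel's edges can be neither gripped nor pushed: side strips with inner faces at station x -34 and +34 mm, end strip with inner face at y +53 mm. Open at the -y end, towards the ledge.
- ledge (a point): Middle of the ledge's edge, at deck height: station x 0, y -40, z 115 mm; axes as the station's. Beyond it (station -y) lies only the chute: a steel channel, 74 mm wide between its cheeks, 40 degrees steep, that begins 17 mm under the ledge and runs down in -y to the tray.
- tray (a point): Middle of the floor of the reject tray at the chute's foot: grey open tray, inside 104 mm along station x and 144 mm along y, rim 44 mm above its floor. Station x 0, y -187, z 6 mm; axes as the station's.
- hinge (a point): Hinge axis of the probe arm (runs along station y) in its bracket behind the nest: station x 88, y 10, z 141 mm. Axes as the station's.
- probe_arm (a joint): Angle of the probe arm in rad: 0 closed (level over the nest, pins on the panel, panel covered), grows as the ball end rises and swings back in station +x; upright at 1.57, end stop at 2.0. A stiff hinge: it stays where it is left and needs about 1.5 N at the ball. It starts between 0 and 0.3.
- probe_ball (a point): Centre of the black ball, 22 mm in diameter, at the free end of the probe arm, 155 mm from the hinge axis; joined to the arm's 14 mm wide flat bar by an 8 mm stem. It can be pinched from above, fingers closing along station y; it turns in the fingers as the arm swings.
- panel_mid (a point): Centre (half-way up) of the failed panel in the nest: dark, flat, 60 mm along station x, 80 mm along station y, 4 mm thick, 25 to 50 g. About 4 mm play at each side; front edge 4 to 12 mm behind the ledge. Its back slides easily on the deck (friction about 0.2), its matt face grips a fingertip (about 0.9). Once its centre is past the ledge it tips over and slides down the chute when let go.
- panel: The same failed panel; origin at the centre of its underside, z out of its face. Rigid on a rigid deck: a fingertip set by the measured height either misses it or presses far too hard, so go by felt force. A steady press of 6 to 12 N carries it along; more than 20 N from the fingers cracks it.
- next_panel_mid (a point): Centre (half-way up) of the next panel, of the same kind, waiting on the deck beyond the nest's end strip (around station x 0, y 112 mm). Not to be moved.
- clip: Crocodile clip, 10 x 52 x 9 mm, lying on the deck behind the nest (around station x 90, y 110 mm). Not to be moved.
- meter: Black multimeter 130 x 70 x 38 mm lying on the bench. Bystander.
- battery_box: Open two-cell battery holder 68 x 36 x 17 mm on the bench. Bystander.
- clear_box: Clear plastic box 150 x 110 x 45 mm on the bench. Bystander.
- screwdriver: Screwdriver on the bench. Bystander.
- fan_motor: Small motor with a two-bladed propeller, 38 x 74 mm, on the bench. Bystander.
- tape_roll: Roll of tape, 96 mm across, 19 mm high, on the bench. Bystander.
Things that resemble listed ones, but are neither listed nor needed, are in the scene too. What is shaped like the panel but pink is not meant.

How it is judged:
On the way, in this order (a step that is already met when the one before it is completed fails the run):
1. the probe arm is swung back clear of the nest (past 1.4 rad) with the panel still in the nest (value of joint probe_arm above 1.4 rad and y of panel_mid in the frame of station above -0.03 m), for 0.2 s.
2. the panel has gone over the ledge, between the chute's cheeks (y of panel_mid in the frame of station below -0.06 m and z of panel_mid in the frame of station below 0.108 m and x of panel_mid in the frame of station between -0.045 and 0.045 m), for 0.02 s.
At the end, for the whole second after the job is handed in: The panel lies at rest in the reject tray (its centre inside the tray's walls and less than 40 mm above its floor) and the probe arm stands swung back past 1.4 rad (value of joint probe_arm above 1.4 rad and x of panel_mid in the frame of tray between -0.05 and 0.05 m and y of panel_mid in the frame of tray between -0.07 and 0.055 m and z of panel_mid in the frame of tray below 0.04 m and linear speed of panel below 0.03 m/s); the robot touches nothing.
It fails at once if the fingers press on the panel with more than 20 N (it cracks) (contact force between the fingers and panel above 20 N).
It fails at once if the next panel is moved by more than 10 mm (distance of next_panel_mid from where it was at the start of the episode above 0.01 m).
It fails at once if the clip is moved by more than 15 mm (distance of clip from where it was at the start of the episode above 0.015 m).
It fails at once if a thing on the bench is moved by more than 20 mm (distance of any of meter, battery_box, clear_box, screwdriver, fan_motor, tape_roll from where it was at the start of the episode above 0.02 m).
It also fails if it takes over 69 s, if anything falls off the work surface, if the arm or the gripper's body presses on something with over 40 N, if the wrist force passes 120 N, or if a joint passes its speed limit or range.

ROBOT

A 7-joint arm with a two-finger parallel gripper is mounted at the origin on the work surface. World frame = base frame: x ahead of the robot, y to its left, z up, the work surface at z = 0. Lengths are in m, angles in rad, forces in N, time in s.
With the tool pointing down it reaches from about 0.425 to 0.8 m from the base axis. Payload 8.3 kg.
Tool frame: the origin (TCP) lies on the centre line of the jaws, within the pads' length; the fingertips stand arm.tip_extent ahead of it and the grasp point (between the pads) lies 11 mm behind it (arm.tip_extent is the distance from the TCP to the fingertips, in m); x points along the fingers, y is the direction in which the jaws open and shut, and the axes are right-handed (so a half turn about x gives the same grasp; the last joint's range is limited). The gripper opens to 85 mm and grips with 20 to 120 N. Pads are 22 mm wide; open, the fingers measure 114 mm over their backs; the gripper's body (76 mm by 85 mm) begins 54 mm behind the grasp point. The pads swing forward as they close: fully open they stand 13 mm farther back than shut.
Start: joints at [1.215, 0.383, 0.016, 1.37, -0.006, 1.388, -0.046], TCP at [0.18, -0.598, 0.239] pointing down, gripper open.
Joint ranges: [-2.95, 2.95], [-0.25, 2.06], [-1.52, 1.56], [0.18, 2.33], [-1.44, 4.58], [0.02, 2.06], [-3.01, 3.01]. Speed limits (rad/s): [2.39, 2.39, 3.01, 3.01, 3.14, 3.14, 3.14].

INTERFACE

Orientations are given as a unit quaternion [w, x, y, z].
In Python, from station import arm, vision, job gives the robot as it stands. The module is installed in compiled form; this text tells all that it offers.
- The arm moves only by the tool step_arm, never from a script. Its argument "plan" is a list of rows, each a list of 7 numbers: the turn, a rotation vector about the tool's x, y, z in degrees, then the shift along the tool's x, y, z in mm, then the opening, from 0 (shut) to 1 (fully open). In form: [[wx, wy, wz, dx, dy, dz, grip], ...]. A call has 1 to 12 rows; each row shifts and turns the commanded pose from where the row before left it, along the tool's axes as they then stand; what a row does not reach is not made up. A row lasts 1/10 s, in which the tool goes at most 50 mm and 8.59 degrees, less where a joint would pass 70% of its speed; a pose out of reach is approached as far as the arm can. A call with a gripper value outside its range is refused whole. The fingers move at their own pace and stop on an object; the grip force is fixed at half the most. Time passes only in rows, so rows that do not move let the fingers close. It gives the time, the measured TCP pose, the force and the opening at its end, in the units of the state.
- arm.get_obs(): the state, without advancing time (a new reading comes with each control period).
- vision.capture(name): name is "side" or "top" or "wrist"; returns (picture, depth): 480x640x3 uint8, red, green, blue; 480x640 float32, m along the optical axis (not along the pixel's ray), 0 where there is no reading.
- vision.camera_model(name): a dict with "mtx" (3x3 intrinsics, pixels), "world_to_cam" (4x4, takes a point from world to camera coordinates). Camera axes: x right, y down, z forward; pixel columns grow to the right and rows downward; lengths in m; the calibration is good to about 2 mm. A picture is of the moment at which its call begins: read the wrist's pose just before it. camera_model takes no time and is no camera call; for the wrist camera it gives the pose at the moment of the call.
- job.finish_job(): hands the job in, once; it reports no verdict.
Trained networks look in the newest picture that a camera, given by its name, has taken for a name from the list of things; names that differ only in an ending like _2 or _b are one class to them, and where a whole thing is asked for, a point or a joint stands for the part that bears it (a point fixed in the world has none). Each returns a list of dicts, best first, with "p" (0 to 1); they miss things now and then, are a little off and sometimes report something else, mostly with a low value. They report only what shows in the picture. A call takes as long as a camera call. They do not tell look-alikes from the thing itself.
- vision.regions_of(camera, label): "region" (480x640 bool, what is visible of it) and "extent" ([centre column, centre row, width, height] in pixels, round what is visible of it).
The state is a dict: "time": time; "qpos": joint angles; "qvel": joint speeds; "effort": joint torques, N m; "ee_pos": TCP position; "ee_rot": TCP orientation; "ft_force": force on the tool from outside, world axes, zero at the start; "wrist_torque": the same for the moment, N m; "gripper_width": finger opening in m.
Only numpy, scipy, OpenCV 4.12 (cv2) and the standard library are available. Lean on these libraries where they do the work, as an engineer would, in place of code of your own. Each camera call takes 0.05 s, during which the arm holds its last target.

## Working session

There is one attempt and no reset: what is moved stays moved. The work goes in short steps, Python scripts to look and compute and a tool call to move; the robot and the scene stay as the last step left them, time stands still between calls to the robot, and variables do not carry over. Pictures are saved under pics/ and viewed, and the job is handed in when it is done.

Besides the shell and the picture viewer there is one more tool, called after "Request:" by a JSON object that holds its "op" and its "data". step_arm: Moves the arm, as the interface text tells. Its arguments: {"type":"object","properties":{"plan":{"type":"array","items":{"type":"array","items":{"type":"number"}}}},"required":["plan"]}

```bash
mkdir -p pics; ls; python3 - <<'E'
from station import arm, vision, job
import cv2,numpy as np
print(arm.get_obs(), arm.tip_extent)
for n in ["side","top","wrist"]:
    p,d=vision.capture(n)
    cv2.imwrite(f"pics/{n}0.png",p[:,:,::-1]); np.save(f"pics/{n}0.npy",d)
    m=vision.camera_model(n); print(n,m["mtx"].round(1).tolist(),m["world_to_cam"].round(3).tolist())
E
```

```text
pics
{'time': 0.0, 'qpos': array([ 1.21507226,  0.38424878,  0.01641637,  1.37116   , -0.00630546,
        1.38816561, -0.04649936]), 'qvel': array([ 2.85721598e-04,  1.14790074e-04, -6.41805724e-04,  7.50611589e-04,
       -1.30051196e-03,  3.68535336e-05, -9.57580064e-04]), 'effort': array([-2.05063343e-04, -6.27602363e+01,  8.44129845e-01, -3.71818686e+01,
        1.66337367e-02,  1.40636574e-02, -5.93598770e-05]), 'ee_pos': array([ 0.18028613, -0.59793469,  0.2382699 ]), 'ee_rot': array([-0.10249461, -0.6994244 , -0.10384102,  0.69965521]), 'ft_force': array([ 0.58979195,  0.14138523, -0.36426016]), 'wrist_torque': array([ 0.01848048, -0.02878966, -0.01374112]), 'gripper_width': 0.08559912401683915} 0.008
side [[522.9, 0.0, 320.2], [0.0, 522.9, 238.7], [0.0, 0.0, 1.0]] [[0.973, -0.233, -0.008, -0.564], [-0.123, -0.484, -0.866, 0.152], [0.197, 0.843, -0.5, 1.427], [0.0, 0.0, 0.0, 1.0]]
top [[465.2, 0.0, 317.2], [0.0, 465.2, 243.0], [0.0, 0.0, 1.0]] [[0.01, -1.0, 0.011, -0.05], [-0.988, -0.011, -0.153, 0.569], [0.153, -0.009, -0.988, 1.191], [0.0, 0.0, 0.0, 1.0]]
wrist [[357.7, 0.0, 319.6], [0.0, 357.7, 237.9], [0.0, 0.0, 1.0]] [[0.289, -0.957, -0.002, -0.625], [-0.92, -0.278, 0.276, -0.035], [-0.264, -0.078, -0.961, 0.379], [0.0, 0.0, 0.0, 1.0]]
```

View pics/top0.png

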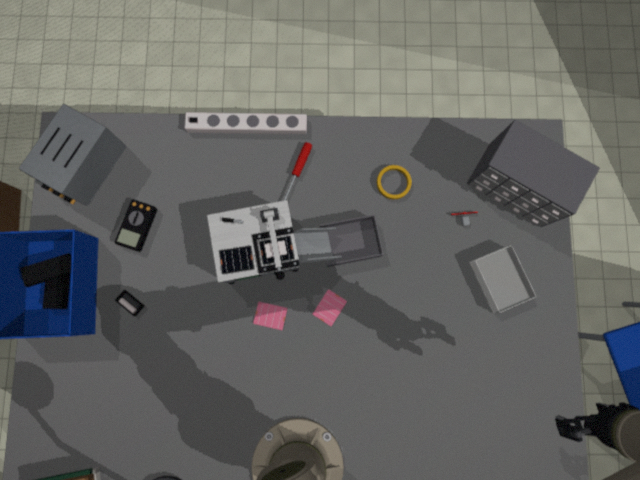

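View pics/side0.png

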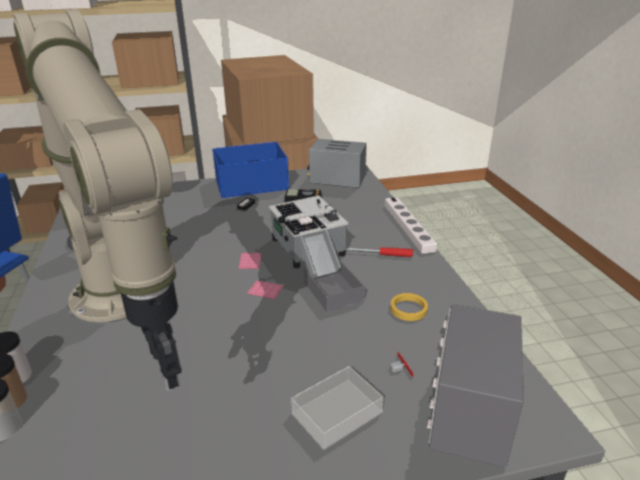

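View pics/wrist0.png

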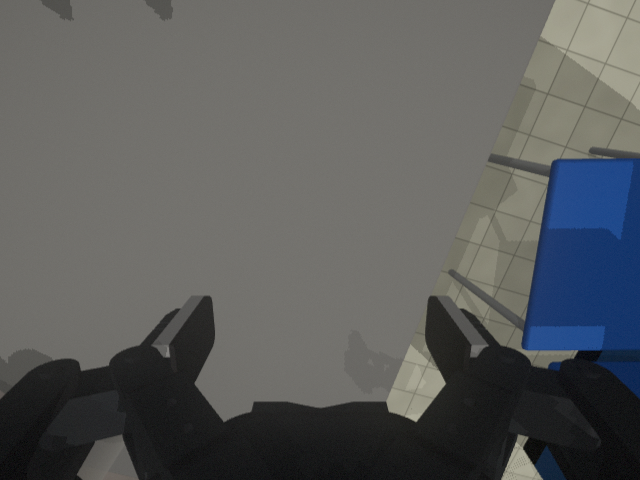

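The top view shows the station at about (255,240), with the probe arm bar around (270,240), the ball near (280,274) and the chute and tray to the right at (340,240). Next I'll measure these.

```bash
cat > h.py <<'E'
from station import arm, vision, job
import cv2,numpy as np
def world(n,us,vs,d,m=None):
    m=m or vision.camera_model(n); K=m["mtx"]; T=np.linalg.inv(m["world_to_cam"])
    us=np.asarray(us,float);vs=np.asarray(vs,float)
    c=np.stack([(us-K[0,2])/K[0,0]*d,(vs-K[1,2])/K[1,1]*d,d],-1)
    return c@T[:3,:3].T+T[:3,3]
def proj(n,P,m=None):
    m=m or vision.camera_model(n); w=m["world_to_cam"]; c=np.asarray(P)@w[:3,:3].T+w[:3,3]
    q=c@m["mtx"].T; return q[...,:2]/q[...,2:]
E
python3 - <<'E'
from h import *
for n in ["top","side"]:
  p,d=vision.capture(n)
  for l in ["station","probe_ball","panel","probe_arm","clip","tray","next_panel_mid"]:
    for r in vision.regions_of(n,l)[:3]:
        g=r["region"]; v,u=np.nonzero(g&(d>0)); 
        if len(u)==0: continue
        w=world(n,u,v,d[v,u])
        print(n,l,round(r["p"],2),np.round(r["extent"],1),np.median(w,0).round(3),w.min(0).round(3),w.max(0).round(3))
p,d=vision.capture("top")
c=p[185:305,195:400]; cv2.imwrite("pics/topz.png",cv2.resize(c,None,fx=3.9,fy=3.9,interpolation=cv2.INTER_CUBIC)[:,:,::-1])
p,d=vision.capture("side")
c=p[180:310,250:390]; cv2.imwrite("pics/sidez.png",cv2.resize(c,None,fx=4.5,fy=4.5,interpolation=cv2.INTER_CUBIC)[:,:,::-1])
E
```

```text
top station 0.55 [295.5 241.9 176.   83.8] [0.574 0.043 0.112] [ 0.459 -0.225 -0.009] [0.693 0.262 0.159]
top probe_ball 0.93 [275.6 243.6  23.5  76. ] [0.543 0.062 0.146] [0.463 0.033 0.061] [0.635 0.088 0.159]
top probe_ball 0.29 [132.8 301.9  28.8  29.9] [0.407 0.452 0.013] [ 0.373  0.418 -0.005] [0.442 0.489 0.024]
top probe_ball 0.16 [294.3 245.2 172.6  84. ] [0.574 0.045 0.112] [ 0.461 -0.223 -0.009] [0.691 0.258 0.159]
top panel 0.97 [277.9 251.1  32.5  26.8] [0.532 0.043 0.119] [0.504 0.014 0.114] [0.573 0.099 0.142]
top panel 0.86 [271.6 315.6  30.4  27.9] [0.377 0.079 0.004] [ 0.34   0.037 -0.006] [0.411 0.123 0.011]
top panel 0.63 [330.2 306.   35.3  38.3] [ 0.402 -0.08   0.003] [ 0.355 -0.124 -0.006] [ 0.448 -0.035  0.012]
top probe_arm 0.86 [276.2 246.4  23.   72.8] [0.543 0.062 0.145] [0.465 0.033 0.061] [0.64  0.089 0.159]
top probe_arm 0.63 [504.8 279.4  66.8  68. ] [ 0.48  -0.549  0.004] [ 0.39  -0.629 -0.008] [ 0.571 -0.462  0.05 ]
top clip 0.55 [231.9 220.4  21.7   5.9] [0.612 0.177 0.123] [0.608 0.152 0.117] [0.619 0.196 0.129]
top clip 0.16 [296.9 243.6 170.9  78
[... 440 characters left out ...]
48 0.052 0.146] [0.468 0.026 0.117] [0.637 0.13  0.158]
side panel 0.95 [264.9 291.4  33.1  20.3] [ 0.404 -0.084  0.005] [ 0.357 -0.129 -0.004] [ 0.45  -0.03   0.011]
side panel 0.59 [304.4 227.2  27.   11.5] [0.539 0.036 0.121] [0.51  0.011 0.114] [0.58  0.085 0.135]
side panel 0.5 [249.  260.6  22.3  15.4] [0.381 0.074 0.005] [ 0.346  0.033 -0.002] [0.416 0.122 0.01 ]
side tray 0.93 [319.1 255.3  93.2 115.3] [ 0.576 -0.01   0.058] [ 0.466 -0.223 -0.002] [0.671 0.409 0.158]
side tray 0.57 [400.2 366.4  22.7  26.9] [ 0.654 -0.457  0.013] [ 0.632 -0.487 -0.001] [ 0.674 -0.409  0.02 ]
side next_panel_mid 0.67 [287.5 207.8  21.6  13.4] [0.516 0.154 0.121] [0.486 0.107 0.115] [0.548 0.2   0.125]
```

View pics/topz.png

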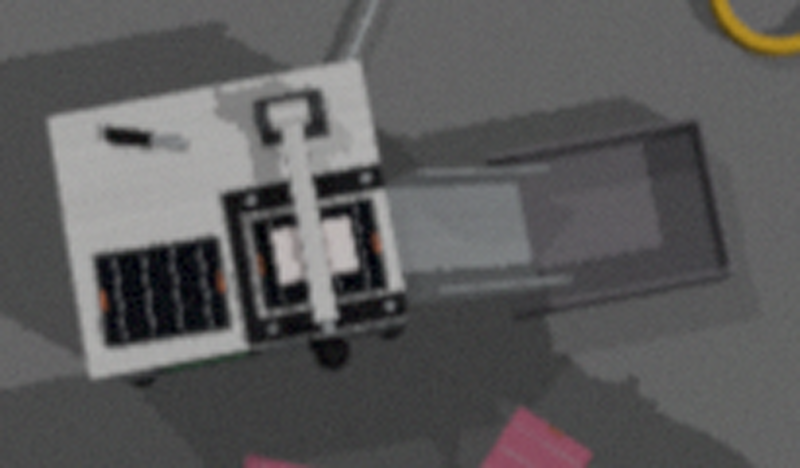

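View pics/sidez.png

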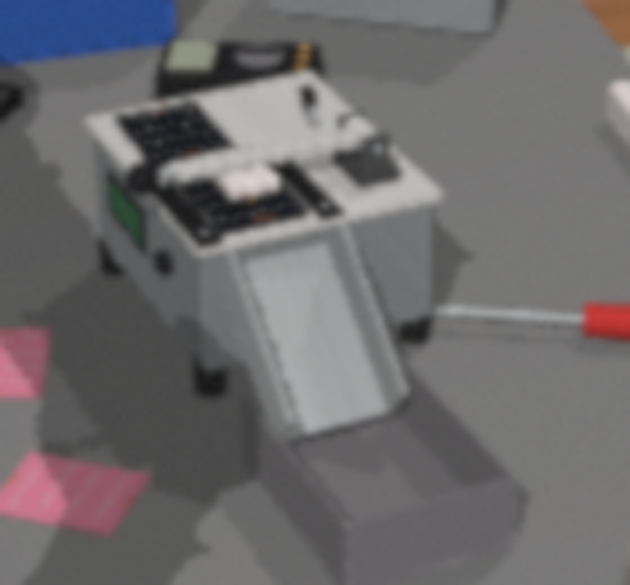

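```bash
cat >> h.py <<'E'
E
python3 - <<'E'
from h import *
for n in ["top","side"]:
  p,d=vision.capture(n)
  v,u=np.nonzero(d>0); w=world(n,u,v,d[v,u])
  s=(w[:,0]>.40)&(w[:,0]<.72)&(w[:,1]>-.03)&(w[:,1]<.27)&(w[:,2]>.10)&(w[:,2]<.135)
  q=w[s]; r=cv2.minAreaRect((q[:,:2]*1000).astype(np.float32)); print(n,len(q),r,np.median(q[:,2]), cv2.boxPoints(r).round(0).tolist())
  br=(p.min(-1)>150); b=br[v,u]&s; print("deck z", np.median(w[b][:,2]), w[b][:,2].std())
  # white deck colour
  if n=="top":
   # histogram mode of deck z
   h=np.histogram(w[b][:,2],bins=np.arange(.1,.135,.002)); print(h[0])
  # the ball: dark region near the free end
  s2=(w[:,0]>.43)&(w[:,0]<.50)&(w[:,1]>.0)&(w[:,1]<.07)&(w[:,2]>.128)
  for a in zip(u[s2],v[s2],w[s2].round(3),p[v[s2],u[s2]]): print(*a)
E
```

```text
top 5022 ((568.17919921875, 93.752197265625), (173.3915252685547, 253.8995819091797), 11.55647087097168) 0.11636703654235125 [[458.0, 201.0], [509.0, -48.0], [679.0, -13.0], [628.0, 235.0]]
deck z 0.11482354393215333 0.0023995466757537574
[  0   0   0   1  32 194 539 766 512 135  17   0   0   0   0   0   1]
276 265 [0.499 0.056 0.145] [167 167 168]
277 265 [0.499 0.053 0.149] [171 171 170]
278 265 [0.499 0.051 0.149] [172 172 170]
279 265 [0.499 0.048 0.148] [173 172 171]
280 265 [0.499 0.046 0.149] [158 158 158]
281 265 [0.499 0.044 0.146] [116 116 119]
276 266 [0.496 0.056 0.147] [159 159 157]
277 266 [0.497 0.053 0.145] [154 153 153]
278 266 [0.497 0.051 0.143] [152 154 152]
279 266 [0.496 0.048 0.147] [150 152 152]
280 266 [0.496 0.046 0.149] [134 134 135]
281 266 [0.497 0.044 0.147] [102 103 105]
276 267 [0.494 0.055 0.15 ] [115 115 116]
277 267 [0.494 0.053 0.145] [110 112 111]
278 267 [0.494 0.051 0.15 ] [126 129 128]
279 267 [0.494 0.049 0.144] [124 125 128]
280 267 [0.494 0.046 0.146] [95 97 98]
278 268 [0.492 0.051 0.145] [113 115 117]
279 268 [0.491 0.048 0.15 ] [125 128 1
[... 4665 characters left out ...]
80 220 [0.473 0.036 0.149] [34 34 36]
281 220 [0.476 0.037 0.148] [36 34 36]
282 220 [0.478 0.034 0.149] [35 35 35]
283 220 [0.481 0.035 0.148] [33 33 35]
284 220 [0.485 0.037 0.147] [49 49 50]
285 220 [0.487 0.036 0.147] [86 86 87]
279 221 [0.47  0.036 0.146] [38 36 38]
280 221 [0.473 0.033 0.147] [32 32 33]
281 221 [0.476 0.036 0.146] [34 33 34]
282 221 [0.478 0.031 0.148] [33 32 33]
283 221 [0.482 0.038 0.143] [30 31 31]
284 221 [0.485 0.04  0.142] [38 38 39]
279 222 [0.471 0.045 0.138] [47 48 50]
280 222 [0.472 0.034 0.144] [43 43 44]
281 222 [0.475 0.033 0.144] [43 43 44]
282 222 [0.479 0.038 0.14 ] [47 46 47]
283 222 [0.481 0.036 0.141] [47 47 46]
284 222 [0.485 0.04  0.139] [39 37 38]
```

```bash
cat >> h.py <<'E'
from scipy.spatial.transform import Rotation as R
YAW=np.radians(11.55); O=np.array([.5435,.0505,.0005])
Rs=R.from_euler('z',YAW).as_matrix()
def s2w(p): return Rs@np.array(p)+O
def w2s(p): return (np.asarray(p)-O)@Rs
def tool(): 
    o=arm.get_obs(); return np.array(o["ee_pos"]),R.from_quat(np.r_[o["ee_rot"][1:],o["ee_rot"][0]]).as_matrix(),o
def goto(P,Rt=None):
    p,M,o=tool(); Rt=M if Rt is None else Rt
    rv=R.from_matrix(M.T@Rt).as_rotvec(degrees=True)
    print("turn(deg)",rv.round(2),"shift in cur tool mm",(M.T@(np.array(P)-p)*1000).round(1),"shift in target tool",(Rt.T@(np.array(P)-p)*1000).round(1))
def down(ysgn=1):
    x=np.array([0,0,-1.]); y=Rs[:,1]*ysgn; return np.stack([x,y,np.cross(x,y)],1)
E
python3 - <<'E'
from h import *
p,M,o=tool(); print(M.round(3)); T=np.linalg.inv(vision.camera_model("wrist")["world_to_cam"]); print("cam in tool",(M.T@(T[:3,3]-p)*1000).round(0))
print("ball",s2w([-67,10,141]*np.array(.001)))
for s in (1,-1):
  goto(s2w([-.067,.010,.141])+[0,0,.1],down(s))
goto([0.43,-0.3,.27],down(1)); goto([0.43,-0.3,.27],down(-1))
E
```

```text
[[ 0.     0.289 -0.957]
 [ 0.    -0.957 -0.289]
 [-1.     0.    -0.   ]]
cam in tool [-134.    0.  -71.]
ball [0.4758545  0.04688256 0.1415    ]
turn(deg) [-1.7477e+02  0.0000e+00 -1.0000e-02] shift in cur tool mm [  -2.1 -532.5 -469.1] shift in target tool [ -2.2 573.1 418.6]
turn(deg) [ 5.23 -0.   -0.  ] shift in cur tool mm [  -2.1 -532.5 -469.1] shift in target tool [  -2.2 -573.1 -418.6]
turn(deg) [-1.7477e+02  0.0000e+00 -1.0000e-02] shift in cur tool mm [ -30.7 -213.6 -325.1] shift in target tool [-30.7 242.4 304.2]
turn(deg) [ 5.23 -0.   -0.  ] shift in cur tool mm [ -30.7 -213.6 -325.1] shift in target tool [ -30.7 -242.4 -304.2]
```

Request:
{"op": "step_arm", "data": {"plan": [[5.2,0,0,0,0,0,1],[0,0,0,-3,-24,-30,1],[0,0,0,-3,-24,-30,1],[0,0,0,-3,-24,-30,1],[0,0,0,-3,-24,-30,1],[0,0,0,-3,-24,-30,1],[0,0,0,-3,-24,-30,1],[0,0,0,-3,-24,-30,1],[0,0,0,-3,-24,-30,1],[0,0,0,-3,-24,-30,1],[0,0,0,-3,-26,-34,1]]}}

```text
time: 2.25
ee_pos: [0.4301, -0.2995, 0.2697]
ee_rot: [0.071, 0.704, 0.071, -0.703]
ft_force: [0.4, -1.1, -0.0]
gripper_width: 0.0854
```

Request:
{"op": "step_arm", "data": {"plan": [[0,0,0,0,-33,-11,1],[0,0,0,0,-33,-11,1],[0,0,0,0,-33,-11,1],[0,0,0,0,-33,-11,1],[0,0,0,0,-33,-11,1],[0,0,0,0,-33,-11,1],[0,0,0,0,-33,-11,1],[0,0,0,0,-33,-11,1],[0,0,0,0,-33,-11,1],[0,0,0,0,-33,-11,1],[0,0,0,0,0,0,1]]}}

```text
time: 3.35
ee_pos: [0.471, 0.0507, 0.2698]
ee_rot: [0.074, 0.704, 0.075, -0.703]
ft_force: [-0.5, 0.0, 0.4]
gripper_width: 0.0854
```

```bash
python3 - <<'E'
from h import *
p,M,o=tool(); print(p,M.round(3),o["ft_force"],o["qpos"].round(2))
goto(s2w([-.067,.010,.141]),down(-1))
m=vision.camera_model("wrist"); a,d=vision.capture("wrist"); cv2.imwrite("pics/w1.png",a[:,:,::-1])
v,u=np.nonzero(d>0); w=world("wrist",u,v,d[v,u],m)
for r in vision.regions_of("wrist","probe_ball")[:2]:
    print(r["p"],r["extent"])
np.savez("pics/w1.npz",w=w,u=u,v=v,c=a[v,u])
s=(np.linalg.norm(w[:,:2]-[.475,.046],axis=1)<.03)&(w[:,2]>.13)&(w[:,2]<.2)&(a[v,u].max(-1)<60)
q=w[s]; print(len(q),q.mean(0),q.max(0),q.min(0)); print("st",w2s(q).mean(0),w2s(q).max(0),w2s(q).min(0))
E
```

```text
[0.4710257  0.05068754 0.2698151 ] [[ 0.001  0.209 -0.978]
 [ 0.002 -0.978 -0.209]
 [-1.    -0.002 -0.001]] [-0.48686582  0.028653    0.39830597] [ 0.35  0.07 -0.55  1.7   0.04  1.38 -1.56]
turn(deg) [ 0.49 -0.08  0.09] shift in cur tool mm [128.3   4.9  -3.7] shift in target tool [128.3   4.7  -4. ]
0.64 [330.0, 121.8, 70.3, 243.6]
416 [0.47841953 0.04576288 0.15284528] [0.48613969 0.05489042 0.15768758] [0.46655981 0.03504916 0.14616472]
st [-0.06471109  0.00838942  0.15234528] [-0.0570816   0.01792071  0.15718758] [-0.07684955 -0.00137909  0.14566472]
```

View pics/w1.png

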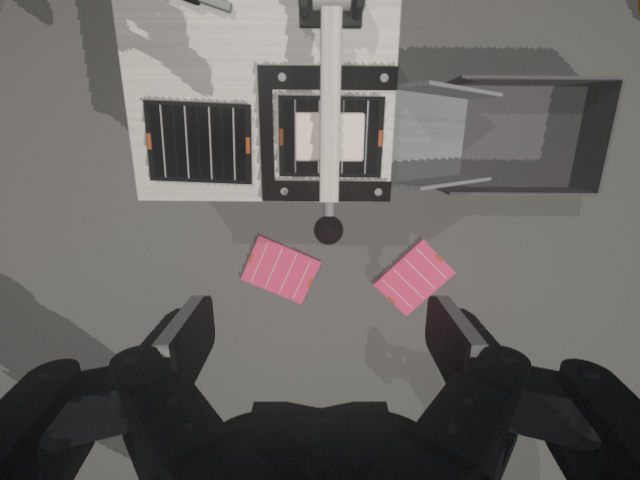

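Request:
{"op": "step_arm", "data": {"plan": [[0.5,0,0,0,6,-4,1],[0,0,0,25,0,0,1],[0,0,0,25,0,0,1],[0,0,0,25,0,0,1],[0,0,0,25,0,0,1],[0,0,0,15,0,0,1],[0,0,0,10,0,0,1],[0,0,0,7,0,0,1],[0,0,0,0,0,0,1]]}}

```text
time: 4.35
ee_pos: [0.4762, 0.0393, 0.1369]
ee_rot: [-0.068, -0.704, -0.068, 0.704]
ft_force: [-0.1, 0.0, -0.6]
gripper_width: 0.0854
```

```bash
python3 - <<'E'
from h import *
p,M,o=tool(); print(p,w2s(p),o["ft_force"])
a,d=vision.capture("wrist"); cv2.imwrite("pics/w2.png",a[:,:,::-1])
E
```

```text
[0.47623193 0.03925925 0.13685995] [-0.06815657  0.00245549  0.13635995] [-0.10365785  0.04038028 -0.60139885]
```

View pics/w2.png

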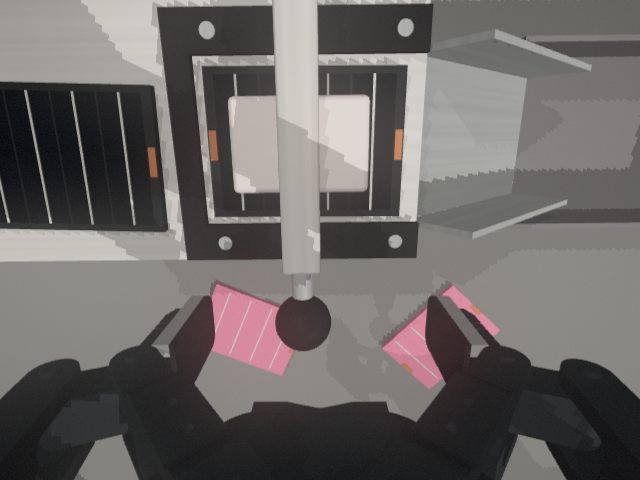

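Request:
{"op": "step_arm", "data": {"plan": [[0,0,0,0,-6,0,1],[0,0,0,0,0,0,1],[0,0,0,0,0,0,0.3],[0,0,0,0,0,0,0.3],[0,0,0,0,0,0,0.3],[0,0,0,0,0,0,0.3]]}}

```text
time: 5.0
ee_pos: [0.4752, 0.0458, 0.1374]
ee_rot: [0.068, 0.704, 0.068, -0.704]
ft_force: [0.8, 0.7, -0.2]
gripper_width: 0.0283
```

```bash
python3 - <<'E'
from h import *
p,M,o=tool(); print(p,w2s(p),o["ft_force"])
a,d=vision.capture("wrist"); cv2.imwrite("pics/w3.png",a[:,:,::-1])
E
```

```text
[0.47521148 0.04581079 0.13739272] [-0.06784459  0.00907867  0.13689272] [ 0.82493388  0.71090489 -0.22817871]
```

View pics/w3.png

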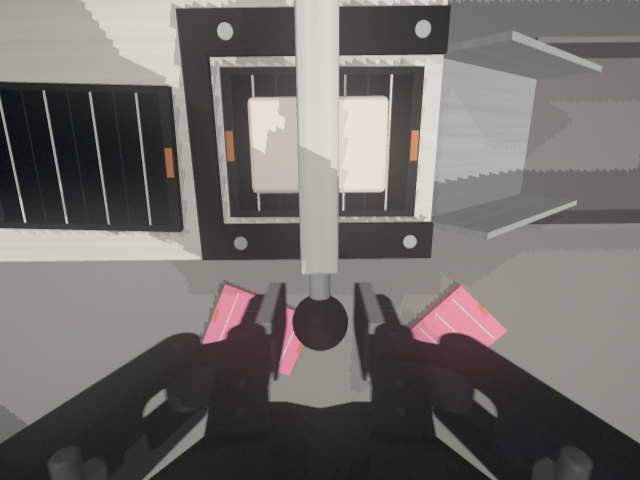

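The ball is centred at (320,322) between the pads. Now I'll close on it.

Request:
{"op": "step_arm", "data": {"plan": [[0,0,0,0,0,0,0.1],[0,0,0,0,0,0,0.1],[0,0,0,0,0,0,0.1],[0,0,0,0,0,0,0.1]]}}

```text
time: 5.45
ee_pos: [0.4752, 0.0458, 0.1373]
ee_rot: [0.068, 0.704, 0.068, -0.704]
ft_force: [0.6, -0.5, 0.7]
gripper_width: 0.0187
```

```bash
python3 - <<'E'
from h import *
import numpy as np
# arc rows: tool x = -z world, tool z = -station x
L=155; th=np.linspace(.03,1.85,37)
x=-L*np.cos(th); z=L*np.sin(th)
for a,b,t in zip(-np.diff(z),-np.diff(x),th[1:]): print(round(t,2),a.round(1),b.round(1))
print(arm.get_obs()["gripper_width"])
E
```

```text
0.08 -7.8 -0.4
0.13 -7.8 -0.8
0.18 -7.7 -1.2
0.23 -7.7 -1.6
0.28 -7.6 -2.0
0.33 -7.5 -2.4
0.38 -7.3 -2.7
0.43 -7.2 -3.1
0.48 -7.0 -3.5
0.54 -6.8 -3.8
0.59 -6.6 -4.2
0.64 -6.4 -4.5
0.69 -6.2 -4.8
0.74 -5.9 -5.1
0.79 -5.7 -5.4
0.84 -5.4 -5.7
0.89 -5.1 -6.0
0.94 -4.8 -6.2
0.99 -4.5 -6.4
1.04 -4.1 -6.7
1.09 -3.8 -6.9
1.14 -3.4 -7.0
1.19 -3.1 -7.2
1.24 -2.7 -7.4
1.29 -2.3 -7.5
1.34 -2.0 -7.6
1.4 -1.6 -7.7
1.45 -1.2 -7.7
1.5 -0.8 -7.8
1.55 -0.4 -7.8
1.6 0.0 -7.8
1.65 0.4 -7.8
1.7 0.8 -7.8
1.75 1.2 -7.7
1.8 1.6 -7.7
1.85 2.0 -7.6
0.01865267478227722
```

```bash
python3 - <<'E'
from h import *
a,d=vision.capture("wrist"); cv2.imwrite("pics/w4.png",a[:,:,::-1])
a,d=vision.capture("side"); cv2.imwrite("pics/s4.png",cv2.resize(a[150:300,220:380],None,fx=4,fy=4,interpolation=cv2.INTER_CUBIC)[:,:,::-1])
print(arm.get_obs()["gripper_width"])
E
```

```text
0.01866248909091865
```

View pics/w4.png

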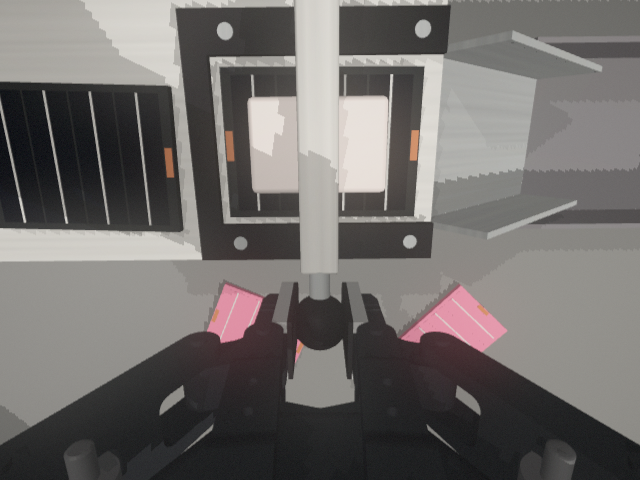

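View pics/s4.png

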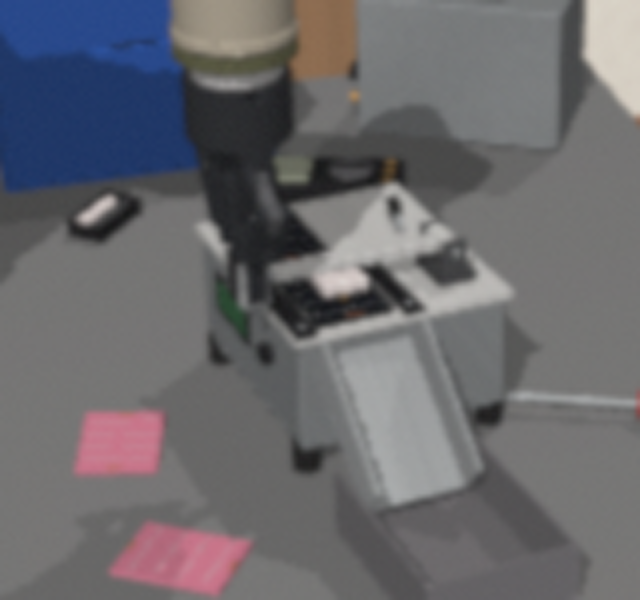

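Request:
{"op": "step_arm", "data": {"plan": [[0,0,0,-4,0,0,0.1],[0,0,0,-6,0,-1,0.1],[0,0,0,-7,0,-1,0.1],[0,0,0,-7,0,-1,0.1],[0,0,0,-8,0,-2,0.1],[0,0,0,-8,0,-2,0.1]]}}

```text
time: 6.15
ee_pos: [0.4826, 0.0473, 0.1782]
ee_rot: [0.068, 0.704, 0.068, -0.703]
ft_force: [4.9, -0.6, -4.1]
gripper_width: 0.0185
```

```bash
python3 - <<'E'
from h import *
p,M,o=tool(); print(p,w2s(p),o["gripper_width"],o["ft_force"])
a,d=vision.capture("wrist"); cv2.imwrite("pics/w5.png",a[:,:,::-1])
E
```

```text
[0.48260783 0.04732855 0.17819888] [-0.06029412  0.00908479  0.17769888] 0.018533110872826684 [ 4.89844331 -0.60875377 -4.05705472]
```

View pics/w5.png

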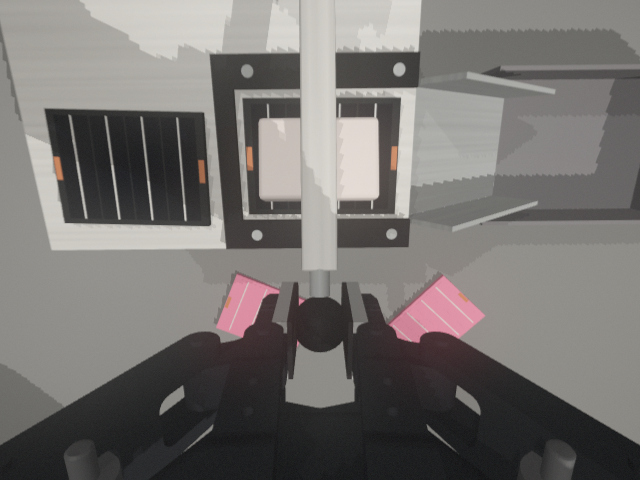

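Request:
{"op": "step_arm", "data": {"plan": [[0,0,0,-7,0,-3,0.1],[0,0,0,-7,0,-3,0.1],[0,0,0,-7,0,-3,0.1],[0,0,0,-7,0,-4,0.1],[0,0,0,-7,0,-4,0.1],[0,0,0,-7,0,-4,0.1],[0,0,0,-6,0,-5,0.1],[0,0,0,-6,0,-5,0.1],[0,0,0,-6,0,-5,0.1]]}}

```text
time: 7.1
ee_pos: [0.5209, 0.055, 0.2374]
ee_rot: [0.068, 0.706, 0.069, -0.701]
ft_force: [26.3, -0.3, -24.8]
gripper_width: 0.0151
```

```bash
python3 - <<'E'
from h import *
p,M,o=tool(); s=w2s(p)*1000; print(s,o["gripper_width"],o["ft_force"])
x=s[0]-88;print(np.arctan2(s[2]+5-141,-x),np.hypot(x,s[2]+5-141))
E
```

```text
[-21.21021334   8.95663802 236.90008267] 0.0151333316144212 [ 26.34912427  -0.32730984 -24.78532277]
0.7458674897156887 148.6865743140388
```

```bash
python3 - <<'E'
from h import *
a,d=vision.capture("wrist"); cv2.imwrite("pics/w6.png",a[:,:,::-1])
a,d=vision.capture("side"); cv2.imwrite("pics/s6.png",cv2.resize(a[130:280,220:380],None,fx=4,fy=4,interpolation=cv2.INTER_CUBIC)[:,:,::-1])
p,M,o=tool(); print(p,o["ft_force"],o["wrist_torque"],o["gripper_width"])
E
```

```text
[0.52336795 0.05552054 0.23809323] [ 32.02696553   3.9386308  -26.40565225] [ 1.07059046 -7.2974933  -0.07024013] 0.00936440234181967
```

View pics/w6.png

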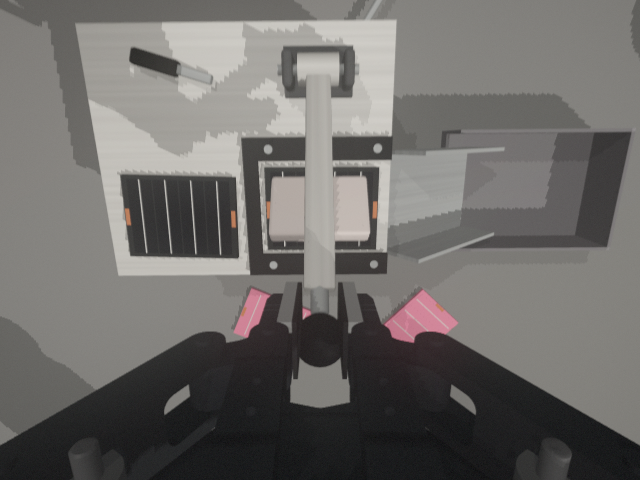

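View pics/s6.png

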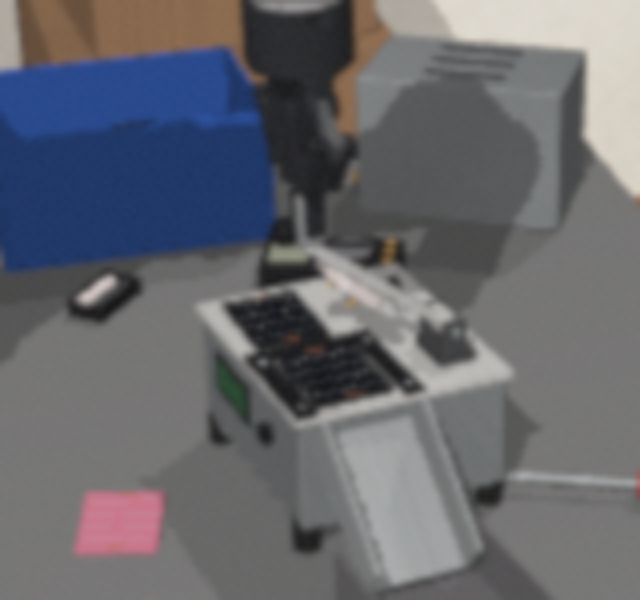

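Request:
{"op": "step_arm", "data": {"plan": [[0,0,0,0,0,0,0.5],[0,0,0,0,0,0,0.5],[0,0,0,0,0,0,0.5]]}}

```text
time: 7.5
ee_pos: [0.5172, 0.0544, 0.2378]
ee_rot: [-0.068, -0.704, -0.068, 0.704]
ft_force: [0.3, -0.0, -0.5]
gripper_width: 0.0428
```

```bash
python3 - <<'E'
from h import *
p,M,o=tool(); print(p,w2s(p),o["ft_force"],o["gripper_width"])
m=vision.camera_model("wrist");a,d=vision.capture("wrist"); cv2.imwrite("pics/w7.png",a[:,:,::-1])
v,u=np.nonzero(d>0); w=w2s(world("wrist",u,v,d[v,u],m))*1000; c=a[v,u]
# ball pixels
s=(abs(u-320)<30)&(v>290)&(v<380)&(w[:,2]>150)&(abs(w[:,1]-9)<14)&(c.max(-1)<70)
q=w[s]; print(len(q),q.mean(0),q.min(0),q.max(0))
# sphere fit
from scipy.optimize import least_squares
f=least_squares(lambda x:np.linalg.norm(q-x,axis=1)-11,q.mean(0)-[0,0,8],loss='soft_l1'); print(f.x, np.median(abs(f.fun)))
x=f.x; print(np.arctan2(x[2]-141,88-x[0]),np.hypot(x[2]-141,88-x[0]))
E
```

```text
[0.51719299 0.05440575 0.23775786] [-0.02499228  0.00909393  0.23725786] [ 0.28248935 -0.00854768 -0.52293646] 0.04278664295039481
1991 [-32.61308908   8.58329077 241.13146288] [-44.84831294  -1.6464702  231.24416779] [-24.81894387  18.77118176 246.35400577]
[-36.37269857   8.75251729 234.17221297] 0.2743643513687637
0.642948676753261 155.40151035061322
```

View pics/w7.png

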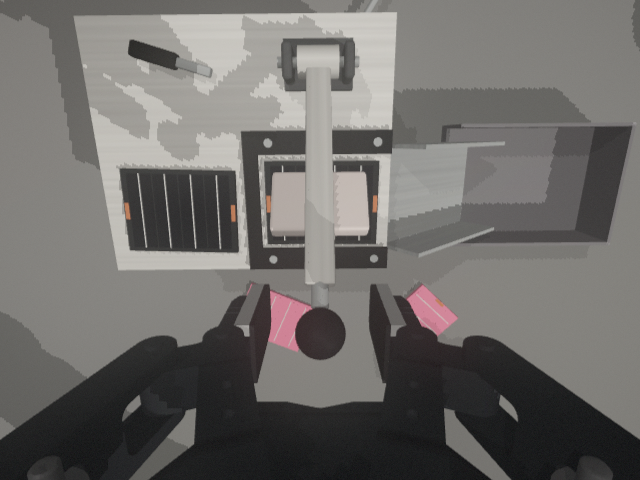

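Request:
{"op": "step_arm", "data": {"plan": [[0,0,0,7,0,6,0.5],[0,0,0,7,0,5,0.5],[0,0,0,0,0,0,0.5],[0,0,0,0,0,0,0.1],[0,0,0,0,0,0,0.1],[0,0,0,0,0,0,0.1],[0,0,0,0,0,0,0.1]]}}

```text
time: 8.25
ee_pos: [0.5064, 0.0522, 0.2235]
ee_rot: [-0.068, -0.704, -0.068, 0.704]
ft_force: [-3.8, 0.5, 2.7]
gripper_width: 0.0188
```

```bash
cat >> h.py <<'E'
def ball(tag):
    from scipy.optimize import least_squares
    p,M,o=tool(); print("tcp st",(w2s(p)*1000).round(1),"F",o["ft_force"].round(1),"w",o["gripper_width"].round(4))
    m=vision.camera_model("wrist");a,d=vision.capture("wrist"); cv2.imwrite(f"pics/{tag}.png",a[:,:,::-1])
    v,u=np.nonzero(d>0); w=w2s(world("wrist",u,v,d[v,u],m))*1000; c=a[v,u]
    e=w2s(p)*1000+[0,0,11]
    s=(abs(u-320)<22)&(v>280)&(v<380)&(np.linalg.norm(w-e,axis=1)<30)&(w[:,2]>e[2]-12)&(abs(w[:,1]-9)<12)&(c.max(-1)<70)
    q=w[s]
    f=least_squares(lambda x:np.linalg.norm(q-x,axis=1)-11,q.mean(0)-[0,0,8],loss='soft_l1'); x=f.x
    print("ball",x.round(1),len(q),np.median(abs(f.fun)).round(2),"theta",np.arctan2(x[2]-141,88-x[0]).round(3),"r",np.hypot(x[2]-141,88-x[0]).round(1))
E
python3 -c "
from h import *
ball('w8')"
```

```text
Traceback (most recent call last):
  File "h.py", line 26, in ball
    p,M,o=tool(); print("tcp st",(w2s(p)*1000).round(1),"F",o["ft_force"].round(1),"w",o["gripper_width"].round(4))
                                                                                       ^^^^^^^^^^^^^^^^^^^^^^^^
AttributeError: 'float' object has no attribute 'round'
```

```bash
sed -i 's/o\["gripper_width"\].round(4)/round(o["gripper_width"],4)/' h.py
python3 -c "
from h import *
ball('w8')"
```

```text
tcp st [-36.    9.1 223. ] F [-3.8  0.5  2.7] w 0.0188
ball [-36.5   8.7 234. ] 2204 0.29 theta 0.642 r 155.4
```

View pics/w8.png

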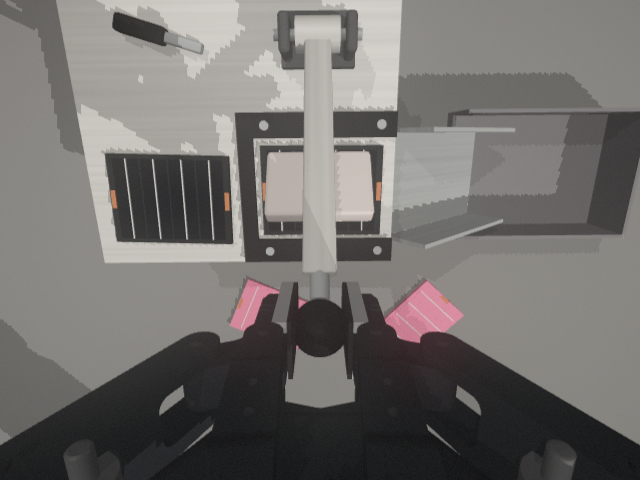

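Request:
{"op": "step_arm", "data": {"plan": [[0,0,0,0,0,0,0.24],[0,0,0,0,0,0,0.24],[0,0,0,0,0,0,0.24]]}}

```text
time: 8.6
ee_pos: [0.5065, 0.0521, 0.2234]
ee_rot: [0.068, 0.704, 0.068, -0.704]
ft_force: [-4.5, 0.6, 3.6]
gripper_width: 0.0202
```

Request:
{"op": "step_arm", "data": {"plan": [[0,0,0,-6,0,-5,0.24],[0,0,0,-6,0,-5,0.24],[0,0,0,-5.5,0,-5,0.24],[0,0,0,-5.1,0,-5.7,0.24],[0,0,0,0,0,0,0.24]]}}

```text
time: 9.1
ee_pos: [0.528, 0.0565, 0.2468]
ee_rot: [0.068, 0.704, 0.069, -0.703]
ft_force: [-2.3, 1.4, 2.8]
gripper_width: 0.0205
```

```bash
python3 -c "
from h import *
ball('w9')"
```

```text
tcp st [-14.    9.  246.3] F [-2.3  1.4  2.8] w 0.0205
ball [-14.8   8.8 257.4] 2198 0.3 theta 0.847 r 155.3
```

Request:
{"op": "step_arm", "data": {"plan": [[0,0,0,-5,0,-6,0.24],[0,0,0,-4.8,0,-6.2,0.24],[0,0,0,-4.5,0,-6.5,0.24],[0,0,0,-4,0,-6.7,0.24],[0,0,0,-3.7,0,-6.9,0.24],[0,0,0,0,0,0,0.24]]}}

```text
time: 9.75
ee_pos: [0.5598, 0.063, 0.2686]
ee_rot: [0.068, 0.704, 0.069, -0.703]
ft_force: [-1.1, 4.3, 0.8]
gripper_width: 0.0206
```

```bash
python3 -c "
from h import *
ball('w10')"
```

```text
tcp st [ 18.4   8.9 268.1] F [-1.1  4.3  0.8] w 0.0206
ball [ 16.9   8.8 278.9] 2199 0.29 theta 1.095 r 155.2
```

Request:
{"op": "step_arm", "data": {"plan": [[0,0,0,-3.4,0,-7.1,0.24],[0,0,0,-3,0,-7.3,0.24],[0,0,0,-2.7,0,-7.4,0.24],[0,0,0,-2.3,0,-7.5,0.24],[0,0,0,-2,0,-7.7,0.24],[0,0,0,0,0,0,0.24]]}}

```text
time: 10.4
ee_pos: [0.5955, 0.0703, 0.2815]
ee_rot: [0.068, 0.704, 0.069, -0.704]
ft_force: [-1.3, 5.2, 1.2]
gripper_width: 0.0201
```

```bash
python3 -c "
from h import *
ball('w11')"
```

```text
tcp st [ 54.9   9.  281. ] F [-1.3  5.2  1.2] w 0.0201
ball [ 52.5   8.9 291.9] 2199 0.28 theta 1.34 r 155.0
```

Request:
{"op": "step_arm", "data": {"plan": [[0,0,0,-1.5,0,-8,0.24],[0,0,0,-1.2,0,-8,0.24],[0,0,0,-0.8,0,-8,0.24],[0,0,0,-0.4,0,-8,0.24],[0,0,0,0,0,-8,0.24],[0,0,0,0.4,0,-8,0.24],[0,0,0,0.8,0,-7.5,0.24],[0,0,0,1.2,0,-7.5,0.24],[0,0,0,1.6,0,-7.5,0.24],[0,0,0,0,0,0,0.24]]}}

```text
time: 11.45
ee_pos: [0.6647, 0.0845, 0.2812]
ee_rot: [0.068, 0.704, 0.069, -0.703]
ft_force: [-0.2, 6.1, 0.0]
gripper_width: 0.0206
```

```bash
python3 -c "
from h import *
ball('w12')"
```

```text
tcp st [125.5   9.  280.7] F [-0.2  6.1  0. ] w 0.0206
ball [121.7   9.  292.1] 2207 0.29 theta 1.79 r 154.8
```

View pics/w12.png

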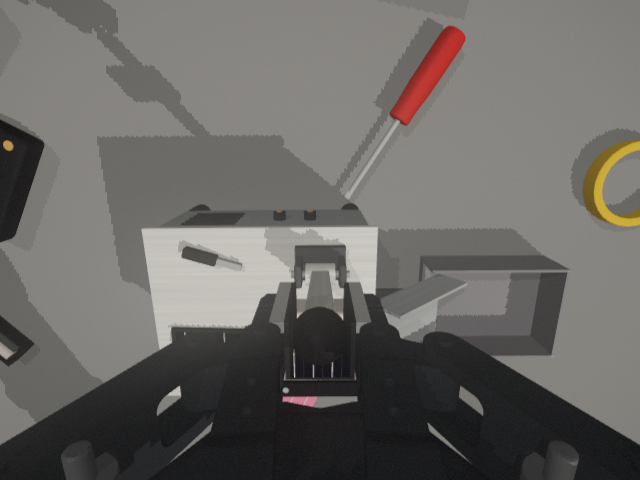

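The arm stands at about 1.79 rad. Next: release and go straight up.

Request:
{"op": "step_arm", "data": {"plan": [[0,0,0,0,0,0,0.6],[0,0,0,0,0,0,0.6],[0,0,0,-15,0,0,0.6],[0,0,0,-25,0,0,0.6],[0,0,0,-25,0,0,0.6],[0,0,0,0,0,30,0.6],[0,0,0,0,0,40,0.6],[0,0,0,0,0,40,0.6],[0,0,0,0,0,40,0.6],[0,0,0,0,0,40,0.6],[0,0,0,0,0,0,0.6]]}}

```text
time: 12.6
ee_pos: [0.474, 0.0445, 0.347]
ee_rot: [0.069, 0.704, 0.066, -0.704]
ft_force: [0.3, -0.7, 0.6]
gripper_width: 0.0512
```

```bash
python3 - <<'E'
from h import *
p,M,o=tool(); print("tcp st",(w2s(p)*1000).round(1),o["qpos"].round(2),o["ft_force"].round(1))
m=vision.camera_model("wrist");a,d=vision.capture("wrist"); cv2.imwrite("pics/w13.png",a[:,:,::-1])
for r in vision.regions_of("wrist","panel")[:4]:
    v,u=np.nonzero(r["region"]&(d>0)); w=w2s(world("wrist",u,v,d[v,u],m))*1000
    print(round(r["p"],2),np.round(r["extent"]),np.median(w,0).round(1),np.percentile(w,1,axis=0).round(1),np.percentile(w,99,axis=0).round(1))
    q=cv2.minAreaRect(w[:,:2].astype(np.float32)); print(q)
E
```

```text
tcp st [-69.3   8.  346.5] [ 0.36  0.06 -0.55  1.54  0.03  1.55 -1.57] [ 0.3 -0.7  0.6]
0.83 [318. 139.  84.  66.] [-1.000e-01  7.700e+00  1.191e+02] [-30.7 -31.7 116.9] [ 28.4  46.4 120.9]
((-1.8422050476074219, 7.606540679931641), (80.59276580810547, 62.814857482910156), 89.14946746826172)
0.72 [284. 253.  66.  60.] [-153.7   60.9    3.5] [-191.9   19.2    1.4] [-117.5  102.5    5.4]
((-154.81106567382812, 60.9886589050293), (79.49203491210938, 60.526981353759766), 66.75894927978516)
0.68 [396. 254.  66.  66.] [-162.1  -99.1    3.5] [-203.1 -140.9    0.4] [-121.   -55.6    5.6]
((-163.53306579589844, -99.02510833740234), (60.9001350402832, 80.74417877197266), 46.0605354309082)
```

View pics/w13.png

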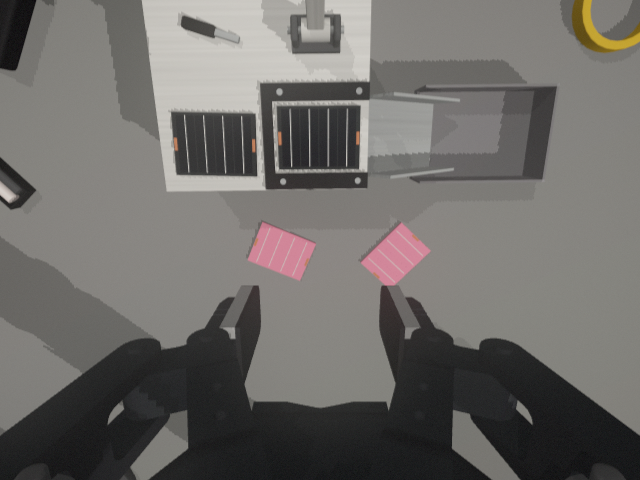

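Request:
{"op": "step_arm", "data": {"plan": [[-8,0,0,0,0,0,0],[-8,0,0,0,0,0,0],[-8,0,0,0,0,0,0],[-8,0,0,0,0,0,0],[-8,0,0,0,0,0,0],[-8,0,0,0,0,0,0],[-8,0,0,0,0,0,0],[-8,0,0,0,0,0,0],[-8,0,0,0,0,0,0],[-8,0,0,0,0,0,0],[-8,0,0,0,0,0,0],[-2,0,0,0,0,0,0]]}}

```text
time: 13.9
ee_pos: [0.4789, 0.0461, 0.346]
ee_rot: [0.547, 0.448, 0.547, -0.448]
ft_force: [-0.2, 0.1, -0.2]
gripper_width: -0.0002
```

```bash
python3 - <<'E'
from h import *
p,M,o=tool(); print("tcp st",(w2s(p)*1000).round(1),o["qpos"].round(2),o["ft_force"].round(1),o["gripper_width"])
Rt=np.stack([[0,0,-1],Rs[:,0],-Rs[:,1]],1); goto(s2w([0,.0315,.165]),Rt)
E
```

```text
tcp st [-64.2   8.6 345.5] [ 0.41  0.07 -0.61  1.53  0.04  1.55  0.  ] [-0.2  0.1 -0.2] -0.0002235446695702182
turn(deg) [-0.2  -0.05 -0.  ] shift in cur tool mm [180.5  64.1 -23. ] shift in target tool [180.5  64.2 -22.9]
```

Request:
{"op": "step_arm", "data": {"plan": [[0,0,0,0,32,-11,0],[0,0,0,0,32,-12,0],[0,0,0,35,0,0,0],[0,0,0,35,0,0,0],[0,0,0,35,0,0,0],[0,0,0,35,0,0,0],[0,0,0,25,0,0,0],[0,0,0,10,0,0,0],[0,0,0,0,0,0,0],[0,0,0,0,0,0,0]]}}

```text
time: 14.9
ee_pos: [0.5371, 0.0815, 0.1723]
ee_rot: [0.546, 0.45, 0.546, -0.449]
ft_force: [-0.5, 0.6, 0.3]
gripper_width: 0.0001
```

```bash
python3 - <<'E'
from h import *
p,M,o=tool(); print("tcp st",(w2s(p)*1000).round(1),o["qpos"].round(2),o["ft_force"].round(1),o["gripper_width"])
Rt=np.stack([[0,0,-1],Rs[:,0],-Rs[:,1]],1); goto(s2w([0,.0315,.165]),Rt)
for i in range(3): print(arm.get_obs()["ft_force"].round(2))
a,d=vision.capture("wrist"); cv2.imwrite("pics/w14.png",a[:,:,::-1])
a,d=vision.capture("side"); cv2.imwrite("pics/s14.png",cv2.resize(a[130:310,220:390],None,fx=3.3,fy=3.3,interpolation=cv2.INTER_CUBIC)[:,:,::-1])
E
```

```text
tcp st [ -0.   31.7 171.8] [ 0.31  0.31 -0.63  1.67  0.2   1.22 -0.17] [-0.5  0.6  0.3] 0.0001275393762065662
turn(deg) [-0.48 -0.02 -0.09] shift in cur tool mm [6.8 0.  0.2] shift in target tool [6.8 0.  0.2]
[-0.54  0.64  0.27]
[-0.54  0.64  0.27]
[-0.54  0.64  0.27]
```

View pics/w14.png

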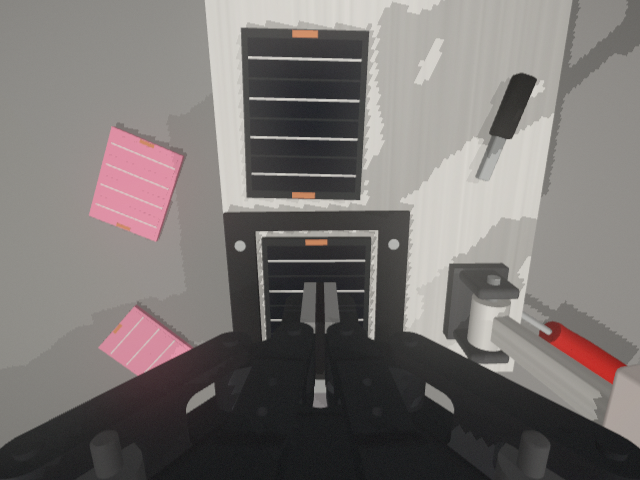

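View pics/s14.png

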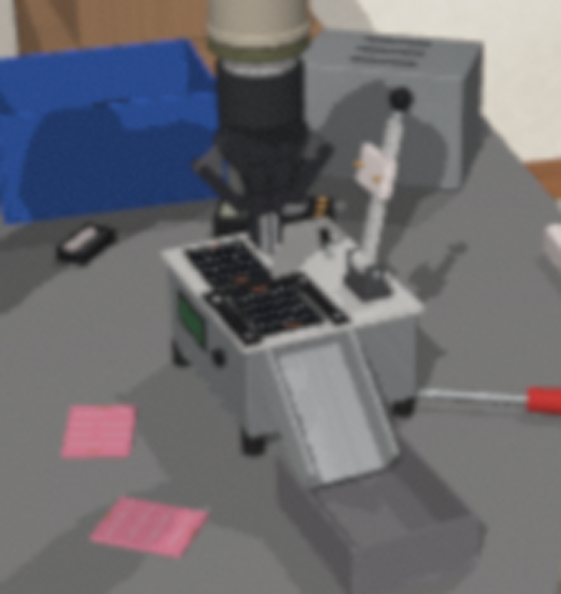

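Request:
{"op": "step_arm", "data": {"plan": [[0,0,0,15,0,0,0],[0,0,0,12,0,0,0],[0,0,0,7,0,0,0],[0,0,0,0,0,0,0],[0,0,0,0,0,0,0]]}}

```text
time: 15.5
ee_pos: [0.5361, 0.0813, 0.1375]
ee_rot: [0.546, 0.449, 0.546, -0.449]
ft_force: [-0.2, 0.1, 1.3]
gripper_width: -0.0001
```

Request:
{"op": "step_arm", "data": {"plan": [[0,0,0,2,0,0,0],[0,0,0,2,0,0,0],[0,0,0,1,0,0,0],[0,0,0,1,0,0,0],[0,0,0,0,0,0,0]]}}

```text
time: 16.0
ee_pos: [0.5359, 0.0812, 0.1311]
ee_rot: [0.546, 0.449, 0.546, -0.449]
ft_force: [-0.8, 0.1, -0.4]
gripper_width: 0.0
```

Request:
{"op": "step_arm", "data": {"plan": [[0,0,0,0.5,0,0,0],[0,0,0,0.5,0,0,0],[0,0,0,0,0,0,0]]}}

```text
time: 16.3
ee_pos: [0.536, 0.0812, 0.1302]
ee_rot: [0.546, 0.449, 0.546, -0.449]
ft_force: [-0.1, -0.3, -0.2]
gripper_width: 0.0001
```

Request:
{"op": "step_arm", "data": {"plan": [[0,0,0,0.5,0,0,0],[0,0,0,0.5,0,0,0],[0,0,0,0,0,0,0]]}}

```text
time: 16.6
ee_pos: [0.5359, 0.0812, 0.1292]
ee_rot: [0.546, 0.449, 0.546, -0.449]
ft_force: [0.0, -0.1, -0.3]
gripper_width: -0.0004
```

Request:
{"op": "step_arm", "data": {"plan": [[0,0,0,0.5,0,0,0],[0,0,0,0,0,0,0]]}}

```text
time: 16.8
ee_pos: [0.536, 0.0812, 0.1287]
ee_rot: [0.546, 0.449, 0.546, -0.449]
ft_force: [0.8, -0.3, 0.4]
gripper_width: -0.0002
```

Request:
{"op": "step_arm", "data": {"plan": [[0,0,0,0.5,0,0,0],[0,0,0,0,0,0,0]]}}

```text
time: 17.0
ee_pos: [0.536, 0.0812, 0.1282]
ee_rot: [0.546, 0.449, 0.546, -0.449]
ft_force: [-0.1, 0.0, 0.4]
gripper_width: -0.0003
```

Request:
{"op": "step_arm", "data": {"plan": [[0,0,0,0.5,0,0,0],[0,0,0,0,0,0,0]]}}

```text
time: 17.2
ee_pos: [0.5361, 0.0813, 0.1278]
ee_rot: [0.546, 0.449, 0.546, -0.449]
ft_force: [1.1, 0.5, 0.2]
gripper_width: 0.0001
```

Request:
{"op": "step_arm", "data": {"plan": [[0,0,0,0.5,0,0,0],[0,0,0,0,0,0,0]]}}

```text
time: 17.4
ee_pos: [0.5364, 0.0813, 0.1277]
ee_rot: [0.546, 0.45, 0.546, -0.449]
ft_force: [-1.0, -0.3, 4.4]
gripper_width: -0.0002
```

Request:
{"op": "step_arm", "data": {"plan": [[0,0,0,0.4,0,0,0],[0,0,0,0,0,0,0]]}}

```text
time: 17.6
ee_pos: [0.5366, 0.0814, 0.1277]
ee_rot: [0.546, 0.45, 0.546, -0.449]
ft_force: [-1.0, -0.1, 6.7]
gripper_width: 0.0
```

Request:
{"op": "step_arm", "data": {"plan": [[0,0,0,0.3,0,0,0],[0,0,0,0,0,0,0]]}}

```text
time: 17.8
ee_pos: [0.5368, 0.0815, 0.1277]
ee_rot: [0.546, 0.45, 0.545, -0.449]
ft_force: [-1.3, -1.1, 8.9]
gripper_width: -0.0
```

Request:
{"op": "step_arm", "data": {"plan": [[0,0,0,0,0,1,0],[0,0,0,0,0,2,0],[0,0,0,0,0,2,0]]}}

```text
time: 18.1
ee_pos: [0.5379, 0.0772, 0.1277]
ee_rot: [0.547, 0.45, 0.546, -0.448]
ft_force: [0.5, 1.6, 7.4]
gripper_width: 0.0
```

Request:
{"op": "step_arm", "data": {"plan": [[0,0,0,0,0,2,0],[0,0,0,0,0,2,0],[0,0,0,0,0,2,0]]}}

```text
time: 18.4
ee_pos: [0.5391, 0.0713, 0.1277]
ee_rot: [0.547, 0.45, 0.546, -0.448]
ft_force: [-0.0, 1.7, 7.1]
gripper_width: 0.0002
```

Request:
{"op": "step_arm", "data": {"plan": [[0,0,0,0.1,0,3,0],[0,0,0,0.1,0,3,0],[0,0,0,0,0,3,0]]}}

```text
time: 18.7
ee_pos: [0.541, 0.0625, 0.1277]
ee_rot: [0.547, 0.45, 0.546, -0.448]
ft_force: [-0.7, 2.5, 7.8]
gripper_width: -0.0002
```

```bash
python3 - <<'E'
from h import *
p,M,o=tool(); print("tcp st",(w2s(p)*1000).round(1),o["ft_force"].round(1))
m=vision.camera_model("wrist");a,d=vision.capture("wrist"); cv2.imwrite("pics/w15.png",a[:,:,::-1])
E
```

```text
tcp st [-1.000e-01  1.230e+01  1.272e+02] [-0.7  2.5  7.8]
```

View pics/w15.png

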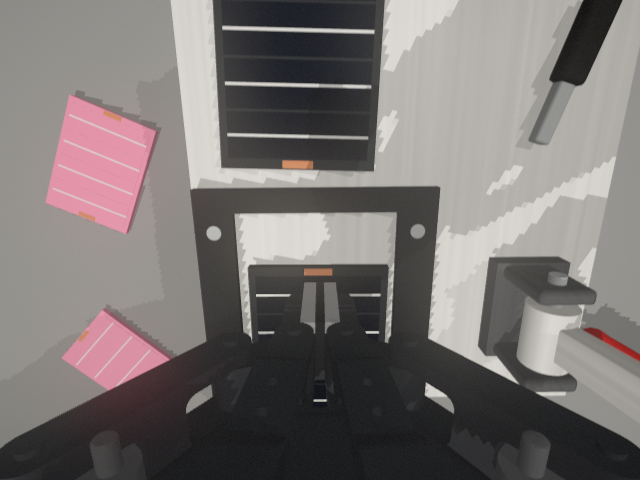

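The panel moves with the fingertip: its back edge at row 268 is now well away from the end strip. I'll carry on.

Request:
{"op": "step_arm", "data": {"plan": [[0,0,0,0,0,3,0],[0,0,0,0,0,3,0],[0,0,0,0,0,3,0],[0,0,0,0,0,3,0]]}}

```text
time: 19.15
ee_pos: [0.5433, 0.0507, 0.1277]
ee_rot: [0.547, 0.45, 0.545, -0.448]
ft_force: [0.1, 1.5, 7.9]
gripper_width: 0.0
```

Request:
{"op": "step_arm", "data": {"plan": [[0,0,0,0,0,3,0],[0,0,0,0,0,3,0],[0,0,0,0,0,3,0],[0,0,0,0,0,3,0]]}}

```text
time: 19.55
ee_pos: [0.5456, 0.0389, 0.1277]
ee_rot: [0.547, 0.45, 0.545, -0.448]
ft_force: [-1.2, 1.9, 8.6]
gripper_width: -0.0001
```

```bash
python3 - <<'E'
from h import *
p,M,o=tool(); print("tcp st",(w2s(p)*1000).round(1),o["ft_force"].round(1))
m=vision.camera_model("wrist");a,d=vision.capture("wrist"); cv2.imwrite("pics/w16.png",a[:,:,::-1])
E
```

```text
tcp st [ -0.3 -11.8 127.2] [-1.2  1.9  8.6]
```

View pics/w16.png

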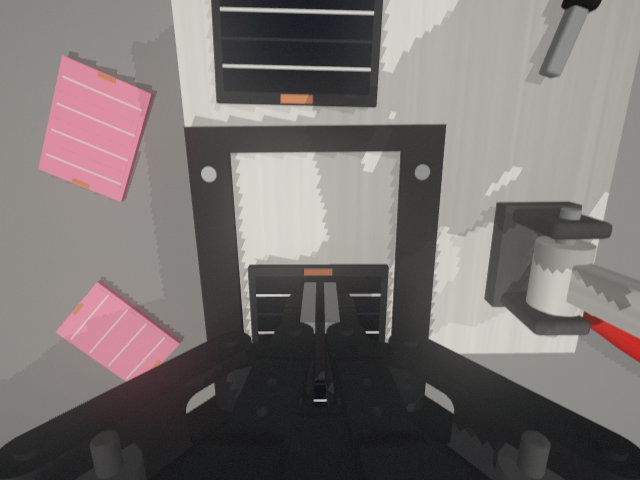

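Request:
{"op": "step_arm", "data": {"plan": [[0,0,0,0,0,3,0],[0,0,0,0,0,3,0],[0,0,0,0,0,3,0],[0,0,0,0,0,3,0]]}}

```text
time: 20.0
ee_pos: [0.5479, 0.0271, 0.1277]
ee_rot: [0.547, 0.45, 0.545, -0.448]
ft_force: [0.4, 1.8, 8.2]
gripper_width: -0.0
```

Request:
{"op": "step_arm", "data": {"plan": [[0,0,0,0,0,2,0],[0,0,0,0,0,1,0],[0,0,0,0,0,0,0]]}}

```text
time: 20.3
ee_pos: [0.5485, 0.0239, 0.1277]
ee_rot: [0.547, 0.45, 0.545, -0.448]
ft_force: [1.2, 1.4, 8.8]
gripper_width: 0.0001
```

Request:
{"op": "step_arm", "data": {"plan": [[0,0,0,-30,0,0,0],[0,0,0,-45,0,0,0],[0,0,0,-45,0,0,0],[0,0,0,-20,0,0,0],[0,0,0,0,0,0,0],[0,0,0,0,0,0,0],[0,0,0,0,0,0,0],[0,0,0,0,0,0,0],[0,0,0,0,0,0,0],[0,0,0,0,0,0,0]]}}

```text
time: 21.3
ee_pos: [0.5472, 0.0233, 0.2658]
ee_rot: [0.546, 0.449, 0.546, -0.45]
ft_force: [-0.1, -0.9, -0.7]
gripper_width: 0.0
```

```bash
python3 - <<'E'
from h import *
p,M,o=tool(); print("tcp st",(w2s(p)*1000).round(1),o["ft_force"].round(1))
a,d=vision.capture("side"); cv2.imwrite("pics/s17.png",cv2.resize(a[130:310,220:390],None,fx=3.3,fy=3.3,interpolation=cv2.INTER_CUBIC)[:,:,::-1])
a,d=vision.capture("top"); cv2.imwrite("pics/t17.png",cv2.resize(a[185:305,195:400],None,fx=3.9,fy=3.9,interpolation=cv2.INTER_CUBIC)[:,:,::-1])
for n in ("top","side"):
  a,d=vision.capture(n)
  for r in vision.regions_of(n,"panel")[:4]:
    v,u=np.nonzero(r["region"]&(d>0)); w=w2s(world(n,u,v,d[v,u]))*1000
    print(n,round(r["p"],2),np.round(r["extent"]),np.median(w,0).round(1))
E
```

```text
tcp st [ -1.9 -27.4 265.3] [-0.1 -0.9 -0.7]
top 0.7 [339. 303.  16.  27.] [-159.8 -119.7    2.8]
top 0.65 [360. 242.  29.  28.] [  -7.5 -218.     9.1]
top 0.6 [259. 314.   7.  23.] [-155.8   92.5    3. ]
side 0.81 [265. 290.  32.  22.] [-162.8 -102.9    4.6]
side 0.72 [318. 232.  92. 156.] [ 16.7 -42.4  70.5]
side 0.5 [401. 365.  18.  23.] [   8.2 -519.    12.3]
```

View pics/s17.png

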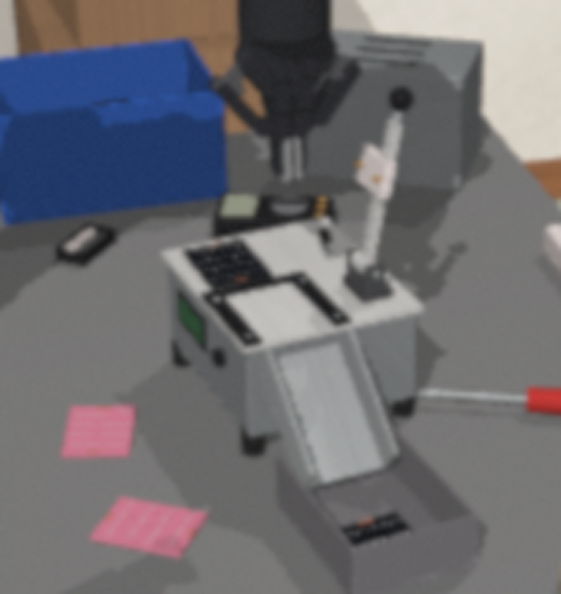

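View pics/t17.png

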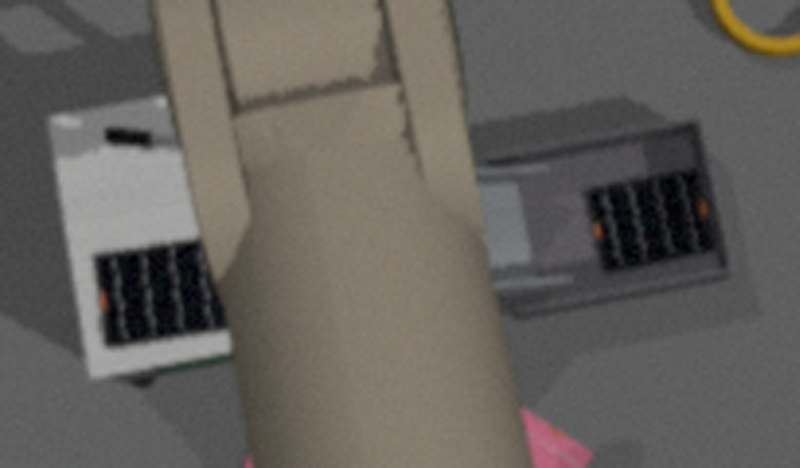

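```bash
python3 - <<'E'
from h import *
a,d=vision.capture("side")
v,u=np.nonzero(d>0); w=w2s(world("side",u,v,d[v,u]))*1000; c=a[v,u]
s=(w[:,2]>275)&(w[:,2]<310)&(abs(w[:,0]-105)<50)&(abs(w[:,1]-10)<30)&(c.max(-1)<70)
q=np.median(w[s],0); print(s.sum(),q,"theta~",np.arctan2(q[2]-141,88-q[0]))
a,d=vision.capture("top")
r=vision.regions_of("top","panel")
for x in r[:3]:
    vv,uu=np.nonzero(x["region"]&(d>0)); print(np.median(w2s(world("top",uu,vv,d[vv,uu]))*1000,0).round(1))
print(arm.get_obs()["ft_force"].round(1), job.finish_job())
E
```

```text
43 [120.7518307    1.01993222 296.22150014] theta~ 1.7787466715953453
[  -6.5 -219.3    9.4]
[-158.8 -119.5    2.6]
[-157.1   92.8    2.9]
the job is handed in; nothing more can be done
[-0.  -0.5  0. ] None
```

The failed panel is lying flat in the reject tray, the probe arm is standing swung back, and I've handed the job in.

**Probe arm:** I pinched the ball and swung the arm up. On the first pinch the ball slipped out of the fingers at about 0.64 rad, and wrist force reached about 40 N. I gripped again more lightly and finished the swing. The wrist camera put the arm at 1.79 rad before I let go, and the side camera gave about 1.78 rad at the end.

**Panel:** I felt for it with the closed fingertip and pressed with 7 to 9 N at each reading. I slid it about 59 mm to the ledge and lifted off, and it went down the chute.

**Last checks:**
- **Panel position:** its centre is at about station x -6, y -219 mm, near the tray floor, so it is inside the tray. Two pictures showed it in the same place to within about 1.5 mm.
- **Robot:** it is clear of everything, with about 0 N at the wrist.
- **Next panel and clip:** they look unmoved in the pictures. The clip was partly hidden in the last top view.
- **Bystanders:** I did not measure the other bench things again, but the arm stayed well away from them.
- **Detector noise:** it also reported the two pink look-alikes, plus two low-confidence false hits in the side view. I ignored all of these.

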